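# Level the last medicine cartons in a tote and sweep the height gauge over it

## Robot

A 6-joint arm with a two-finger parallel gripper is mounted at the origin on the work surface. World frame = base frame: x ahead of the robot, y to its left, z up, the work surface at z = 0. Lengths are in mm, angles in rad, forces in N, time in s.
With the tool pointing down it reaches from about 350 to 975 mm from the base axis. Payload 7.1 kg.
Tool frame: the origin (TCP) lies on the front face of the gripper's body, between the roots of the fingers; the fingertips stand 80 mm ahead of it and the grasp point (between the pads) lies 61 mm ahead of it (env.tips_ahead is the distance from the TCP to the fingertips, in mm); z points along the fingers, y is the direction in which the jaws open and shut (so a half turn about z gives the same grasp; the last joint's range is limited). The gripper opens to 88 mm and grips with 3 to 60 N. Pads are 20 mm wide; open, the fingers measure 115 mm over their backs; the gripper's body (75 mm by 178 mm) begins 61 mm behind the grasp point.
Start: joints at [1.327, 0.423, 1.63, -0, 1.089, -0.019], TCP at [139.289, 609.265, 302.675] pointing down, gripper open.
Joint ranges: [-3, 3], [-0.9, 2.11], [0.09, 2.58], [-1.31, 4.45], [0.11, 2.69], [-2.54, 2.54]. Speed limits (rad/s): [2.39, 2.39, 3.01, 3.14, 3.14, 3.14].

## Interface

Orientations are given as a unit quaternion [x, y, z, w].
In Python, from station import env, set_gripper, viewer, workorder gives the robot as it stands. Calls block until the motion is done:
- env.reach(position, orientation): joint-space move of the TCP to a pose.
- env.move_l(position, rot=None, rate=150, f_stop=None): straight line of the TCP; rot=None keeps the orientation; rate is the mean speed in mm/s. With f_stop (N) it stops when the force on the tool has changed by that much, and returns True; else False.
- env.move_joints(angles): joint-space move.
- set_gripper(opening): finger opening in mm; the grip force is fixed at half the most; returns when the fingers have stopped.
- env.hold(seconds).
- env.ik(position, orientation): joint angles nearest the present ones, or None.
- env.read_state(): the state.
- viewer.camera(name): name is "scene" or "top" or "wrist"; returns the picture (384x512x3 uint8, blue, green, red); there is no depth.
- viewer.camera_params(name): a dict with "fx", "fy", "cx", "cy" (pixels), "pose" (4x4, takes a point from camera to world coordinates); the wrist camera has in their place "tool_from_camera" (4x4, takes a point from camera to tool coordinates, whose origin is the TCP and whose axes are the flange's). Camera axes: x right, y up, looking along -z (the intrinsics and any distortion apply to the point x, -y, -z); pixel columns grow to the right and rows downward; lengths in mm; the calibration is good to about 2 mm. A picture is of the moment at which its call begins: read the wrist's pose just before it. camera_params takes no time and is no camera call.
A pose or a line that the arm cannot do raises env.IKError and nothing moves.
- workorder.sign_off(): hands the job in, once; it reports no verdict.
The state is a dict: "time_s": time; "qpos": joint angles; "dq": joint speeds; "tau": joint torques, N m; "tool_pos": TCP position; "orientation": TCP orientation; "force": force on the tool from outside, world axes, zero at the start; "wrist_torque": the same for the moment, N m; "width": finger opening in mm.
Only numpy, scipy, OpenCV 4.12 (cv2) and the standard library are available. Lean on these libraries where they do the work, as an engineer would, in place of code of your own. Each camera call takes 0.05 s, during which the arm holds its last target.

## Task

Finish packing the three-bay tote in the store room so that nothing stands above its rim: push over the two upright cartons so that they lie flat in their bays, and put the single carton that lies on the bench flat into the empty bay (the one with the white slip on its floor). Leave the sliding gauge bar parked until all three cartons lie flat, then push it right across the tote to its stops to check the level, without ramming it into a carton, and leave it there. Do not disturb the two jars or the stamp.

Things in the scene. Friction and masses are not known exactly. Their poses are not given: they have to be found in the camera images.
- station: Fixed packing station: dark base board 250 (x) x 400 (y) x 10 mm carrying a grey open tote and two steel rails. Origin at bench level under the tote's centre; z up, x away from the robot at yaw 0 (yaw varies up to 0.25 rad), y to the robot's left. Rails along y at x = +-107 mm, 16 mm wide, tops at z = 56 mm.
- tote_rim (a point): Centre of the tote's mouth, 56 mm over the bench, axes as the station's. Tote 170 (x) x 252 (y) mm outside, walls 5 mm, floor 42 mm below the rim. Two dividers, 4 mm thick, 8 mm lower than the rim, part it into three bays 160 mm long (x) and 78 mm wide (y), centred at y = -82, 0 and +82 mm from here.
- bar (a joint): Slide of the gauge bar, m: 0 to 0.012 at the start, parked beyond the tote's +y end; grows along station -y; 0.326 = against the stops beyond the -y end. About 1.5 N of friction plus light damping; stays where left. Bar 236 (x) x 30 (y) x 12 mm, underside 2 mm over the rim: a carton that stands proud stops it.
- bar_fin (a point): Centre of the black upright fin in the middle of the gauge bar, by which it is pushed: 60 mm along station x, 10 mm thick along y. The point is 88 mm over the bench, 18 mm over the bar's top face; the fin's top is 18 mm higher. Axes as the station's; it moves with the bar.
- end_stop (a point): Middle between the two fixed stops on the rails, on the faces that halt the bar's -y edge, 67 mm over the bench. Each stop is 16 x 10 mm and reaches 78 mm over the bench. Axes as the station's.
- carton_a_mid (a point): Closed carton 100 x 60 x 36 mm, about 120 g, pale with a brown band, standing on end in a bay without the slip, near the bay's +x end. Point: its centre, 50 mm over the tote floor standing, 18 mm lying flat. Own z along its length (up), y along its width, nearly square to the station. Pushed near its top to station -x it tips over flat, lengthwise in its bay; the other way there is no room.
- carton_b_mid (a point): Another carton 100 x 60 x 36 mm, about 120 g, pale with a brown band, standing on end in a bay without the slip, near the bay's +x end. Point: its centre, 50 mm over the tote floor standing, 18 mm lying flat. Own z along its length (up), y along its width, nearly square to the station. Pushed near its top to station -x it tips over flat, lengthwise in its bay; the other way there is no room.
- carton_c_mid (a point): A like carton 100 x 60 x 36 mm, flat on the bench left of the station. Point: its centre, 18 mm over the bench. Own x along its length, y across its width, z up. It fits the empty bay lengthwise along station x. Fingers holding its width come down over what lies beside that bay (rim, dividers, cartons), so hold it by its upper part and let it drop the last 20 mm or so.
- slip: White packing slip, 40 x 56 mm, fixed on the floor of the empty bay near its +x (far) end. Origin: the slip's centre, about 52 mm to +x of the bay's centre. Which of the three bays is empty varies.
- jar_a: Bystander: white tablet jar, 48 mm across, 70 mm high; origin at its underside.
- jar_b: Bystander: another white tablet jar, the same size; origin at its underside.
- stamp: Bystander: rubber stamp, base 60 x 35 mm, wooden knob up to 66 mm high; origin at its underside.
Not all that is in view belongs to the job. What is shaped like the part that bears carton_c_mid but pink is not meant. What is shaped like the part that bears carton_a_mid but yellow is not meant.

How it is judged:
By the outcome, as a careful person would: the job done as asked, in the order asked, and still so for the second after the job is handed in, with the robot touching nothing.
It also fails if it takes over 67 s, if anything falls off the work surface, if the arm or the gripper's body presses on something with over 40 N, if the wrist force passes 120 N, or if a joint passes its speed limit or range.

## Working session

There is one attempt and no reset: what is moved stays moved. The work goes in short steps, each a Python script; the robot and the scene stay as the last script left them, time stands still between calls to the robot, and variables do not carry over. Pictures are saved under pics/ and viewed, and the job is handed in when it is done.

```bash
ls; mkdir -p pics
python3 - <<'E'
from station import env,set_gripper,viewer,workorder
import cv2
for n in("scene","top","wrist"):
    im=viewer.camera(n); cv2.imwrite(f"pics/{n}0.png",im)
    p=viewer.camera_params(n); print(n,p)
print(env.read_state())
E
```

```text
pics
scene {'fx': 392.5634777883431, 'fy': 392.5634777883431, 'cx': 255.44774133896323, 'cy': 192.1937769175035, 'pose': array([[ 7.21134561e-01, -4.77907369e-01,  5.01567036e-01,
         1.07914490e+03],
       [ 6.92527086e-01,  5.17397448e-01, -5.02698832e-01,
        -5.37437167e+02],
       [-1.92660284e-02,  7.09862260e-01,  7.04076979e-01,
         7.62862250e+02],
       [ 0.00000000e+00,  0.00000000e+00,  0.00000000e+00,
         1.00000000e+00]])}
top {'fx': 353.61774244455955, 'fy': 353.61774244455955, 'cx': 256.47981276131713, 'cy': 194.7855892361584, 'pose': array([[ 1.62146964e-02,  9.95832752e-01, -8.97452667e-02,
         5.11584177e+02],
       [-9.99863379e-01,  1.64373595e-02,  1.74248500e-03,
        -6.34393865e+01],
       [ 3.21039885e-03,  8.97047517e-02,  9.95963228e-01,
         1.00232831e+03],
       [ 0.00000000e+00,  0.00000000e+00,  0.00000000e+00,
         1.00000000e+00]])}
wrist {'fx': 286.0149194725207, 'fy': 286.0149194725207, 'cx': 256.07493891172413, 'cy': 187.1583389379132, 'tool_from_camera': array([[-2.33301828e-04,  9.65477980e-01,  2.604845
[... 259 characters left out ...]
00,
         1.00000000e+00]])}
{'time_s': 0.15, 'qpos': array([ 1.32703452e+00,  4.23671885e-01,  1.63048881e+00,  2.58681249e-05,
        1.08860884e+00, -1.90200492e-02]), 'dq': array([-0.00076987, -0.00248218, -0.00269607, -0.00052757, -0.00035143,
        0.00091452]), 'tau': array([-1.17755098e-04, -5.44982779e+01, -2.73918557e+01,  6.44646934e-02,
        2.04565498e-02, -8.98767439e-05]), 'tool_pos': array([139.18615232, 608.96475691, 302.08618013]), 'orientation': array([ 1.12140488e-01,  9.93692188e-01, -5.81868924e-04, -8.84507292e-05]), 'force': array([0.07293824, 0.48029611, 0.36026122]), 'wrist_torque': array([-0.02590544,  0.01034751,  0.0254105 ]), 'width': 87.64021263414982}
```

View pics/scene0.png

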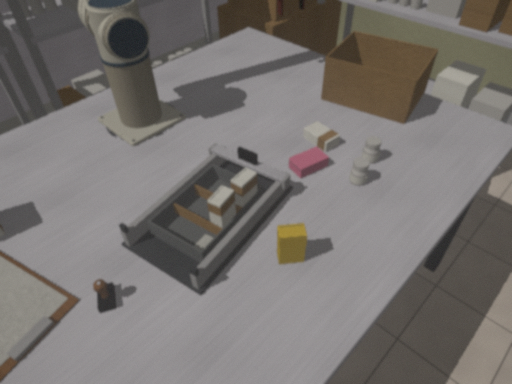

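View pics/top0.png

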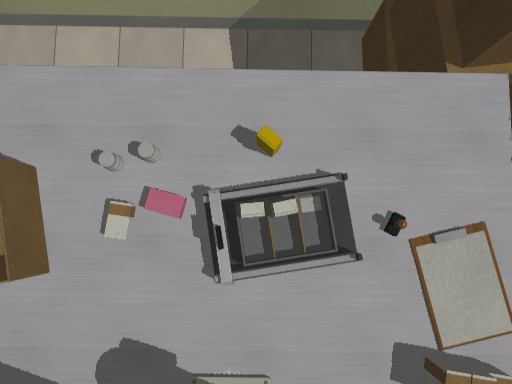

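View pics/wrist0.png

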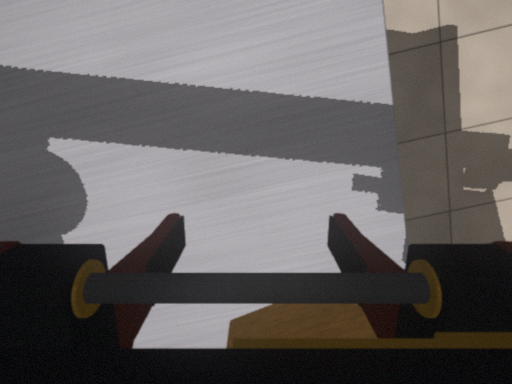

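The scene shows the tote, with the parked bar at its +y end and its fin at top (220,237). Two pale banded cartons stand at top (253,210) and (285,207), and the slip is at (310,203), so the -y bay is the empty one.

- **Candidates for carton c:** the pale carton with a brown band at top (119,221) fits. The pink box at (166,203) is the decoy.
- **Candidates for a/b:** the two in the tote fit. The yellow box at (269,141) is the decoy.

I'll confirm this with an enlarged crop.

Run:
```python
import cv2
im=cv2.imread("pics/top0.png")
cv2.imwrite("pics/crop_tote.png",cv2.resize(im[165:290,195:365],None,fx=4.6,fy=4.6,interpolation=cv2.INTER_CUBIC))
cv2.imwrite("pics/crop_c.png",cv2.resize(im[130:250,90:200],None,fx=4.6,fy=4.6,interpolation=cv2.INTER_CUBIC))
```

```text
(no output)
```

View pics/crop_tote.png

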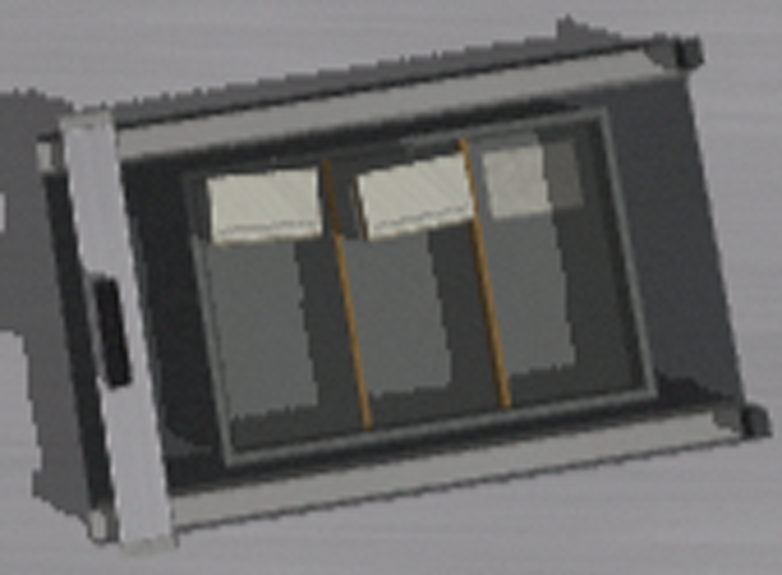

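View pics/crop_c.png

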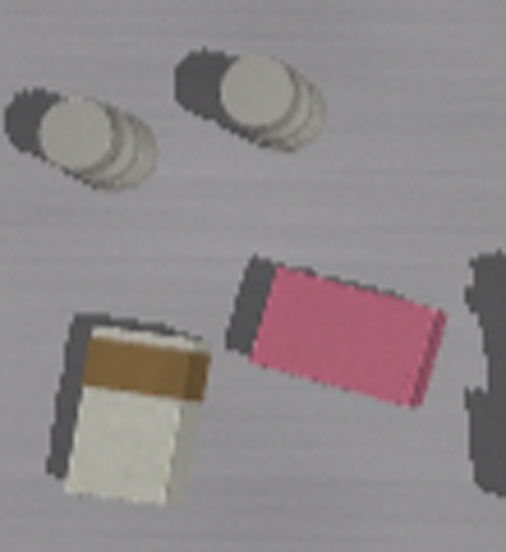

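The crops confirm it: carton c is the pale banded one (crop 138,412), and the pink box lies beside it. In the tote there are two standing cartons and the slip in the -y bay. Next I'll cast rays for the positions.

```bash
cat > h.py <<'E'
import numpy as np, cv2
from station import env,set_gripper,viewer,workorder
from scipy.spatial.transform import Rotation as R
def ray(n,uv,pose=None):
    p=viewer.camera_params(n)
    T=p["pose"] if pose is None else pose@p["tool_from_camera"]
    d=np.array([(uv[0]-p["cx"])/p["fx"],-(uv[1]-p["cy"])/p["fy"],-1.])
    return T[:3,3],T[:3,:3]@d
def at(n,uv,z,pose=None):
    o,d=ray(n,uv,pose); return (o+d*(z-o[2])/d[2])
def toolpose(s=None):
    s=s or env.read_state(); T=np.eye(4); T[:3,:3]=R.from_quat(s["orientation"]).as_matrix(); T[:3,3]=s["tool_pos"]; return T
def down(a):
    "tool down, jaw (tool y) axis at world angle a; picks nearest of half turns by joint 6 later"
    y=np.array([np.cos(a),np.sin(a),0]); z=np.array([0,0,-1.]); x=np.cross(y,z)
    return R.from_matrix(np.c_[x,y,z]).as_quat()
E
python3 - <<'E'
from h import *
np.set_printoptions(precision=1,suppress=True)
f=lambda c,o=(195,165):((c[0]+.5)/4.6-.5+o[0],(c[1]+.5)/4.6-.5+o[1])
P=lambda cs,z,o=(195,165):np.array([at("top",f(c,o),z)[:2] for c in cs])
rim=P([(185,177),(605,108),(655,394),(228,466)],56)
print("rim",rim,rim.mean(0),[np.linalg.norm(rim[i]-rim[(i+1)%4]) for i in range(4)])
for i,j in((0,1),(3,2)): d=rim[i]-rim[j];print("yaw",np.arctan2(-d[0],d[1]))
for i,j in((3,0),(2,1)): d=rim[j]-rim[i];print("yaw",np.arctan2(d[1],d[0]))
bar=P([(61,122),(112,112),(176,542),(125,552)],70);print("bar",bar.mean(0),bar)
st=P([(700,50),(768,418)],78);print("stops outer far",st)
print("fin top",P([(108,330)],106))
print("A top",P([(207,178),(318,170),(322,234),(213,243)],114))
print("B top",P([(356,186),(463,155),(475,217),(368,240)],114))
im=cv2.imread("pics/top0.png").astype(int)
o=(90,130)
c=P([(95,325),(210,350),(166,503),(65,490)],36,o);print("C",c,c.mean(0),[np.linalg.norm(c[i]-c[(i+1)%4]) for i in range(4)])
print("jars",P([(78,133),(258,92)],70,o)); print("pink",P([(277,265),(445,310)  ,(410,405),(250,362)],36,o).mean(0))
E
```

```text
rim [[ 573.6   -7.4]
 [ 618.1 -252.4]
 [ 452.7 -281. ]
 [ 407.9  -35.7]] [ 513.1 -144.1] [np.float64(248.96038610752848), np.float64(167.80483557103355), np.float64(249.338857874838), np.float64(168.06213950585547)]
yaw 0.17973880390351682
yaw 0.18075617886612397
yaw 0.16898678051517438
yaw 0.17122505777639707
bar [485.1  27.9] [[603.2  63.8]
 [609.5  34.6]
 [366.8  -7.6]
 [360.8  20.9]]
stops outer far [[ 650.  -302.6]
 [ 441.7 -339.4]]
fin top [[485.7  29.9]]
A top [[569.4 -22.9]
 [574.8 -83.5]
 [539.8 -86.2]
 [534.  -26.9]]
B top [[ 566.4 -104.5]
 [ 584.3 -162.9]
 [ 550.5 -169.7]
 [ 537.  -111.4]]
C [[577.  334.7]
 [563.3 265.7]
 [472.6 287.3]
 [479.3 347.1]] [523.  308.7] [np.float64(70.3803662187803), np.float64(93.17150313669775), np.float64(60.199646025768494), np.float64(98.52577812834915)]
jars [[686.1 336.5]
 [712.  233.2]]
pink [573.3 185.6]
```

Rim measures 249 x 168 mm against 252 x 170, with yaw about 0.176. Both carton tops come out near bay centres (station x/y 56/81 and 47/-1), and the bar is at about +174. These are all consistent, so I'll tip a, then b, with the fingers slightly opened and their tips near the carton's top.

```bash
cat >> h.py <<'E'
C0=np.array([513.1,-144.1]); YAW=0.176
def W(x,y,z): # station -> world
    c,s=np.cos(YAW),np.sin(YAW); return np.array([C0[0]+c*x-s*y,C0[1]+s*x+c*y,z])
def S(p):
    c,s=np.cos(YAW),np.sin(YAW); d=np.asarray(p)[:2]-C0; return np.array([c*d[0]+s*d[1],-s*d[0]+c*d[1]])
def ori(a,p):
    best=None
    for k in(0,np.pi):
        q=down(a+k); j=env.ik(p,q)
        if j is not None and (best is None or abs(j[5])<best[0]): best=(abs(j[5]),q,j)
    print("j6",best[2][5]); return best[1]
E
python3 - <<'E'
from h import *
np.set_printoptions(precision=1,suppress=True)
T=env.tips_ahead
p=W(97,80.6,230+T-40)
q=ori(YAW+np.pi/2,p)
set_gripper(24)
env.reach(p,q)
s=env.read_state(); im=viewer.camera("wrist"); cv2.imwrite("pics/w1.png",im)
env.move_l(W(97,80.6,97+T),rate=200)
cv2.imwrite("pics/t1.png",viewer.camera("top"))
s=env.read_state();print(s["time_s"],s["tool_pos"],s["force"],s["width"],env.ik(s["tool_pos"],s["orientation"]))
E
```

```text
j6 1.29467451668327
4.7583 [595.4 -47.7 178.2] [0.1 0.1 0.2] 24.224858460192525 [-0.1  0.5  1.8 -0.   0.8  1.3]
```

View pics/w1.png

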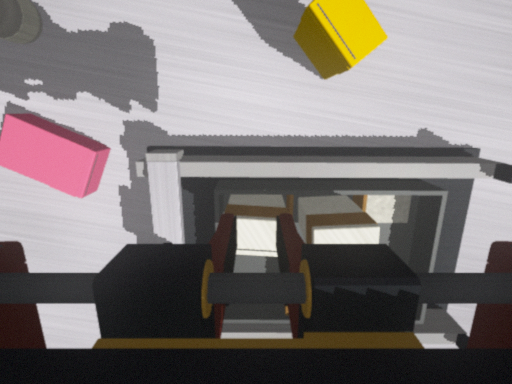

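View pics/t1.png

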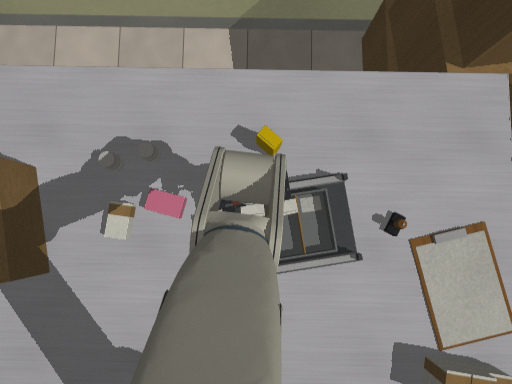

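The wrist view has the rails square to the image, so the yaw is right. Carton a is centred between the fingers (256,235), and the yellow box is clear of them. Pushing now.

Run:
```python
from h import *
np.set_printoptions(precision=1,suppress=True)
T=env.tips_ahead
hit=env.move_l(W(32,80.6,97+T),rate=50,f_stop=12)
s=env.read_state();print(hit,S(s["tool_pos"]),s["force"])
env.hold(0.3)
env.move_l(W(32,80.6,190+T),rate=200)
env.move_l(W(92,-1.2,190+T),rate=250)
s=env.read_state(); cv2.imwrite("pics/w2.png",viewer.camera("wrist")); print(s["time_s"])
```

```text
False [32.3 80.6] [ 0.6 -0.9 -1. ]
7.6833
```

View pics/w2.png

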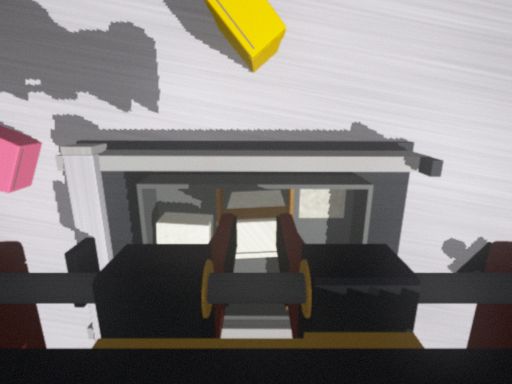

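Carton a now lies flat in its bay (185,230), and carton b sits between the fingers (256,235). The slip (322,203) is in the right-hand bay. Pushing b next.

Run:
```python
from h import *
np.set_printoptions(precision=1,suppress=True)
T=env.tips_ahead
env.move_l(W(92,-1.2,97+T),rate=200)
hit=env.move_l(W(22,-1.2,97+T),rate=50,f_stop=12)
s=env.read_state();print(hit,S(s["tool_pos"]),s["force"])
env.hold(0.3)
env.move_l(W(22,-1.2,230+T),rate=250)
# over carton C to look
p=np.array([480,309,330.]); q=ori(np.pi/2+YAW,p)
set_gripper(85)
env.reach(p,q)
env.hold(0.2)
s=env.read_state(); np.save("tp3.npy",toolpose(s)); cv2.imwrite("pics/w3.png",viewer.camera("wrist"))
cv2.imwrite("pics/t3.png",viewer.camera("top")); print(s["time_s"])
```

```text
False [22.3 -1.2] [-0.4 -0.3 -0.2]
j6 -1.195674590582089
14.1167
```

View pics/w3.png

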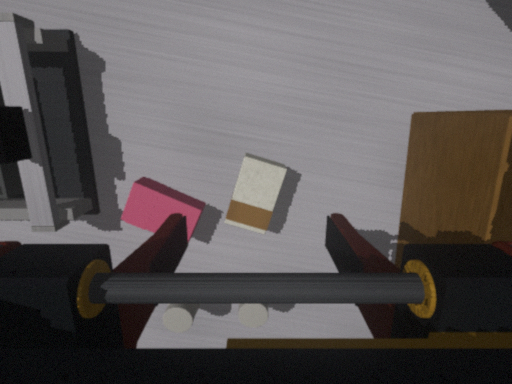

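View pics/t3.png

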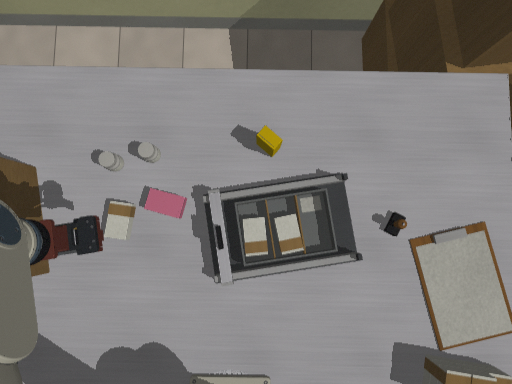

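Both cartons a (256,235) and b (289,233) lie flat in the top view. The wrist view shows carton c at (257,193), pink at (165,208), and the jars at (178,320) and (252,315). Measuring c in an enlarged view.

Run:
```python
import cv2,numpy as np
im=cv2.imread("pics/w3.png")
cv2.imwrite("pics/crop3.png",cv2.resize(im[140:250,205:310],None,fx=5,fy=5,interpolation=cv2.INTER_CUBIC))
im=cv2.imread("pics/t3.png")
cv2.imwrite("pics/crop3t.png",cv2.resize(im[165:290,195:365],None,fx=4.6,fy=4.6,interpolation=cv2.INTER_CUBIC))
```

```text
(no output)
```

View pics/crop3.png

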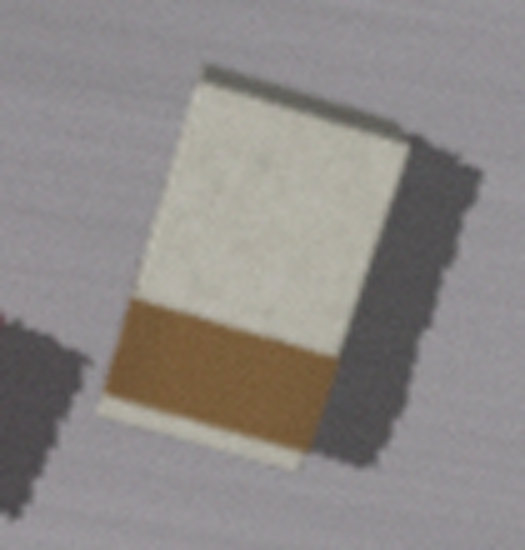

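View pics/crop3t.png

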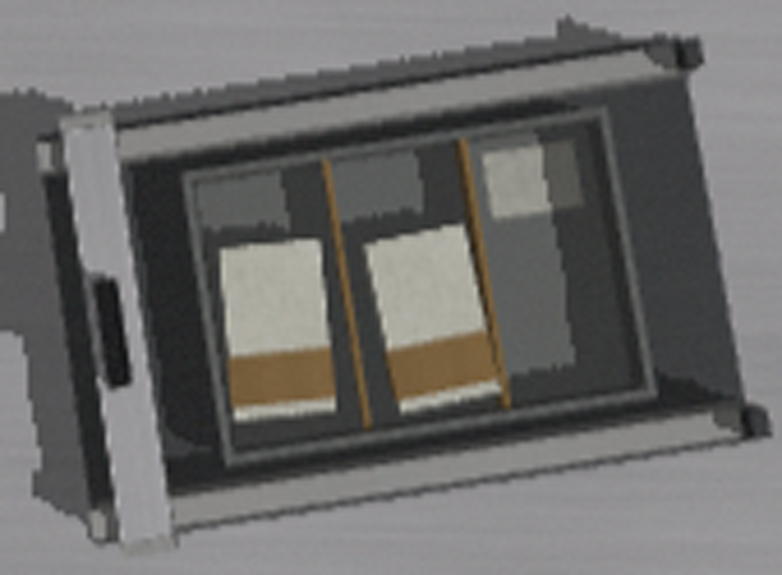

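Run:
```python
from h import *
np.set_printoptions(precision=1,suppress=True)
tp=np.load("tp3.npy")
f=lambda c,o,k:((c[0]+.5)/k-.5+o[0],(c[1]+.5)/k-.5+o[1])
c=np.array([at("wrist",f(p,(205,140),5),36,tp)[:2] for p in [(197,80),(410,146),(300,470),(96,411)]])
print("C",c,c.mean(0),[np.linalg.norm(c[i]-c[(i+1)%4]) for i in range(4)])
d=(c[3]+c[2]-c[0]-c[1]);print("yaw",np.arctan2(d[1],d[0]))
d=c[1]-c[0]+c[2]-c[3];print("yawW",np.arctan2(d[1],d[0])-np.pi/2)
for n,ps in(("A",[(220,250),(320,240),(335,410),(235,420)]),("B",[(366,243),(466,225),(500,388),(402,412)])):
    b=np.array([S(at("top",f(p,(195,165),4.6),50)) for p in ps]);print(n,b,b.mean(0),[np.linalg.norm(b[i]-b[(i+1)%4]) for i in range(4)])
im=cv2.imread("pics/w3.png")
print("box edge",at("wrist",(412,112),0,tp),at("wrist",(412,112),120,tp),at("wrist",(402,240),0,tp))
pk=[at("wrist",u,36,tp)[:2] for u in((143,177),(205,208),(190,240),(122,208))];print("pink",np.array(pk))
sl=[S(at("top",f(p,(195,165),4.6),14)) for p in [(483,152),(573,140),(583,205),(492,219)]];print("slip",np.mean(sl,0))
```

```text
C [[471.  291.1]
 [478.7 350.1]
 [576.  338.2]
 [568.3 278.4]] [523.5 314.4] [np.float64(59.45039260195995), np.float64(98.09750977446312), np.float64(60.22977751343501), np.float64(98.10322975956237)]
yaw -0.12587993333492523
yawW -0.12833790529941358
A [[ 38.4 110.7]
 [ 34.9  52. ]
 [-63.5  59.3]
 [-59.9 117.4]] [-12.5  84.8] [np.float64(58.72250763410271), np.float64(98.67588218994146), np.float64(58.1790663621741), np.float64(98.59707754212856)]
B [[ 28.9  25.8]
 [ 30.  -33.7]
 [-66.3 -37.3]
 [-70.8  21.2]] [-19.6  -6. ] [np.float64(59.518929809827156), np.float64(96.33079464578411), np.float64(58.587465440444106), np.float64(99.8261499465999)]
box edge [376.  510.9   0. ] [386.2 448.4 120. ] [565.1 556.3   0. ]
pink [[523.3 161.9]
 [552.6 249.8]
 [604.3 234.8]
 [572.6 136.4]]
slip [ 51.8 -82.9]
```

Carton c measures 59.5 x 98 mm, centred at (523.5, 314.4) with yaw -0.127. The slip comes out at station (51.8, -82.9) against the stated (52, -82). Cartons a and b measure about 98 x 59 at z = 50, so they are flat. The pink box's nearest corner is clear of the fingers, so I'll grasp c and look again.

Run:
```python
from h import *
np.set_printoptions(precision=2,suppress=True)
T=env.tips_ahead
pp=W(0,-82,190+T); 
k=[k for k in(0,np.pi) if (j:=env.ik(pp,down(YAW+np.pi/2+k))) is not None and abs(j[5])<1.57][0]
print("k",k, env.ik(pp,down(YAW+np.pi/2+k)))
qc=down(np.pi/2-0.127+k); 
c=np.array([523.5,314.4])
set_gripper(80)
print(env.ik([*c,120+T],qc))
env.reach([*c,120+T],qc)
env.move_l([*c,21+T],rate=120,f_stop=15)
s=env.read_state();print(s["tool_pos"],s["force"])
set_gripper(40); s=env.read_state();print("width",s["width"])
env.move_l([*c,190+T],rate=180)
s=env.read_state();print("width",s["width"],s["force"],s["time_s"])
env.reach(pp,down(YAW+np.pi/2+k))
env.hold(0.2)
s=env.read_state();print(S(s["tool_pos"]),s["width"],s["force"],s["time_s"])
np.save("tp4.npy",toolpose(s));cv2.imwrite("pics/w4.png",viewer.camera("wrist"));cv2.imwrite("pics/s4.png",viewer.camera("scene"))
```

```text
k 3.141592653589793 [-0.42  0.39  1.77 -0.    0.98  0.97]
[ 0.52  0.53  1.73 -0.    0.88  2.22]
[523.95 314.65 101.6 ] [0.36 0.42 0.5 ]
width 59.52639860134357
width 59.663056641668234 [-0.06  0.01 -1.63] 19.925
[  0.44 -81.41] 59.76030785809525 [-0.12 -0.31 -0.99] 22.075
```

View pics/w4.png

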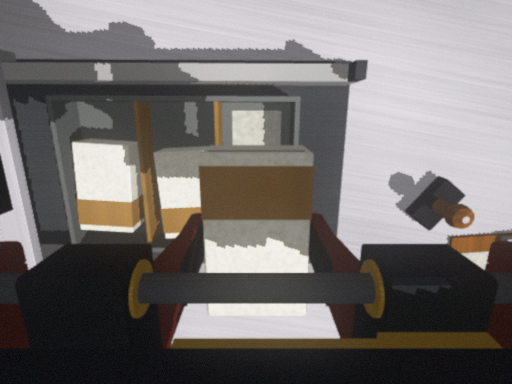

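View pics/s4.png

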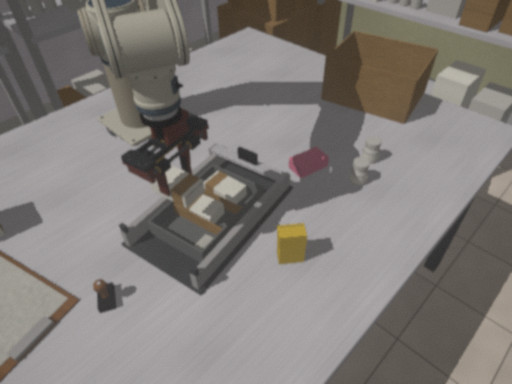

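The wrist view shows the carton held squarely (200–312, rows 147–315) ahead of the empty bay, with the slip visible at (256,125). The stamp is at (440,205), clear. Checking that it hangs level, then lowering.

Run:
```python
from h import *
np.set_printoptions(precision=1,suppress=True)
tp=np.load("tp4.npy")
for z in(205,):
    for u in((201,166),(312,166),(306,315),(207,315)): print(S(at("wrist",u,z,tp)))
print("bottom edge +x end",S(at("wrist",(204,147),169,tp)),S(at("wrist",(308,147),169,tp)))
# rim check from here
for u in((50,97),(299,98)): print("rim corner",S(at("wrist",u,56,tp)))
```

```text
[ 44.2 -52.4]
[  44.2 -110.1]
[ -47.  -111.2]
[-47.1 -51.5]
bottom edge +x end [ 49.6 -47.9] [  49.6 -114.1]
rim corner [ 84.5 122.3]
rim corner [  83.8 -123.3]
```

Level to within a few mm, and centred at y ≈ -81. The rim corners agree too (84, ±123). Lowering and releasing.

Run:
```python
from h import *
np.set_printoptions(precision=2,suppress=True)
T=env.tips_ahead
hit=env.move_l(W(0,-82,60+T),rate=90,f_stop=8)
s=env.read_state();print(hit,S(s["tool_pos"]),s["tool_pos"],s["force"],s["width"])
cv2.imwrite("pics/w5a.png",viewer.camera("wrist"))
if not hit:
    set_gripper(70); env.hold(0.3)
    env.move_l(W(0,-82,190+T),rate=200); env.move_l(W(0,-82,260+T),rate=200)
    s=env.read_state();np.save("tp5.npy",toolpose(s));cv2.imwrite("pics/w5.png",viewer.camera("wrist")); cv2.imwrite("pics/s5.png",viewer.camera("scene"))
    print(s["time_s"],s["force"])
```

```text
False [  0.3  -82.19] [ 527.78 -224.97  140.58] [ 0.07  0.08 -1.64] 59.77303444830833
25.825 [-0.05 -0.22 -0.15]
```

View pics/w5.png

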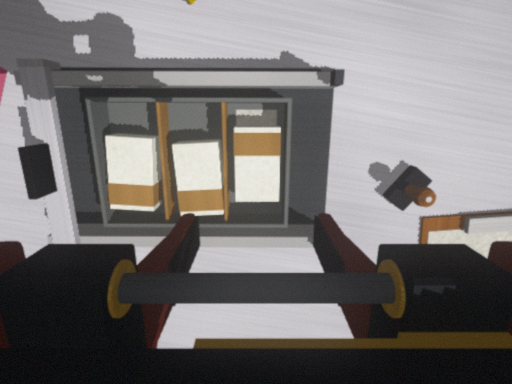

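View pics/s5.png

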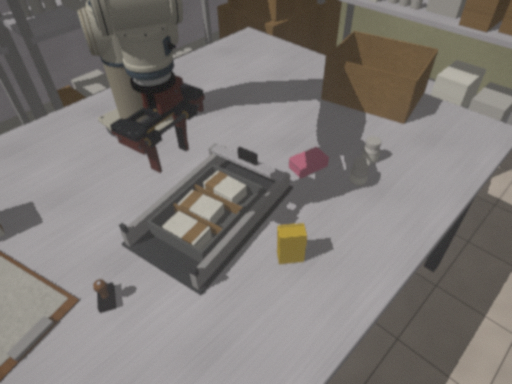

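All three cartons sit in their bays: a (133,172), b (198,178), c (258,165). I'll check each one's size at z = 50 before moving the bar.

Run:
```python
from h import *
im=cv2.imread("pics/w5.png"); cv2.imwrite("pics/crop5.png",cv2.resize(im[90:235,85:300],None,fx=3.7,fy=3.7,interpolation=cv2.INTER_CUBIC))
im=cv2.imread("pics/s5.png"); cv2.imwrite("pics/crop5s.png",cv2.resize(im[140:280,120:300],None,fx=4.2,fy=4.2,interpolation=cv2.INTER_CUBIC))
```

```text
(no output)
```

View pics/crop5.png

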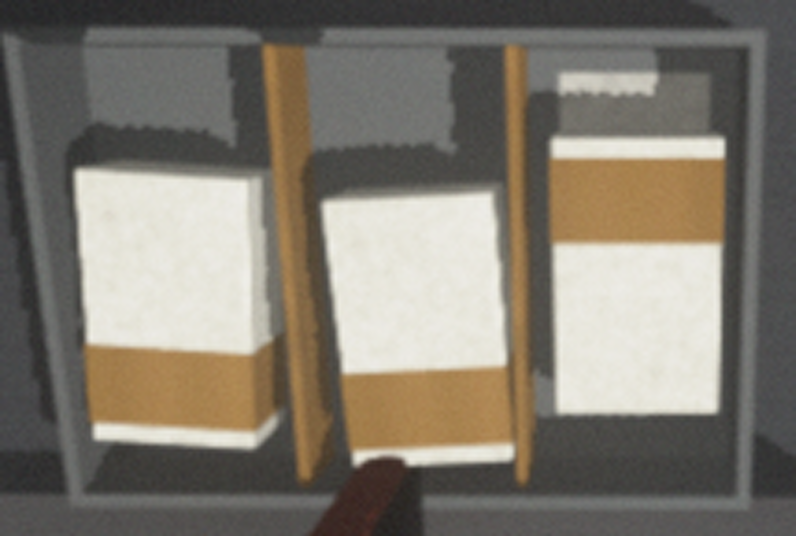

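View pics/crop5s.png

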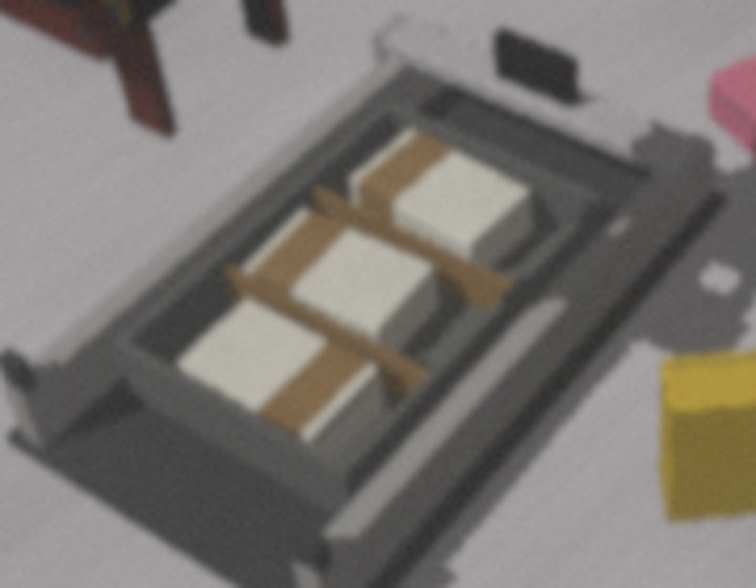

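All three are flat, with even side faces and tops below the rim in both views. Now I'll measure them and the fin, then push the fin in slow legs with a force stop.

Run:
```python
from h import *
np.set_printoptions(precision=2,suppress=True)
T=env.tips_ahead; tp=np.load("tp5.npy")
f=lambda c,o,k:((c[0]+.5)/k-.5+o[0],(c[1]+.5)/k-.5+o[1])
for n,ps in(("A",[(75,170),(249,178),(258,447),(94,438)]),("B",[(322,202),(498,191),(513,460),(353,465)]),("C",[(550,137),(725,137),(719,413),(555,413)])):
    b=np.array([S(at("wrist",f(p,(85,90),3.7),50,tp)) for p in ps]);print(n,b.mean(0),[round(np.linalg.norm(b[i]-b[(i+1)%4]),1) for i in range(4)])
fin=at("top",f((108,330),(195,165),4.6),106); sf=S(fin); print("fin",sf)
q=env.read_state()["orientation"]
set_gripper(0)
env.move_l(W(0,sf[1]+36,200+T),rate=280)
env.move_l(W(0,sf[1]+36,82+T),rate=150,f_stop=10)
s=env.read_state();print(S(s["tool_pos"]),s["tool_pos"][2],s["width"],s["time_s"])
cv2.imwrite("pics/s6.png",viewer.camera("scene"));cv2.imwrite("pics/w6.png",viewer.camera("wrist"))
```

```text
A [-11.1   85.42] [np.float64(59.9), np.float64(98.9), np.float64(60.4), np.float64(98.1)]
B [-18.9   -4.58] [np.float64(61.5), np.float64(99.3), np.float64(59.7), np.float64(97.6)]
C [  0.91 -82.09] [np.float64(59.9), np.float64(99.3), np.float64(60.2), np.float64(99.3)]
fin [  3.51 176.14]
[  0.49 211.85] 162.57621125196889 0.39640808276626777 29.2
```

View pics/s6.png

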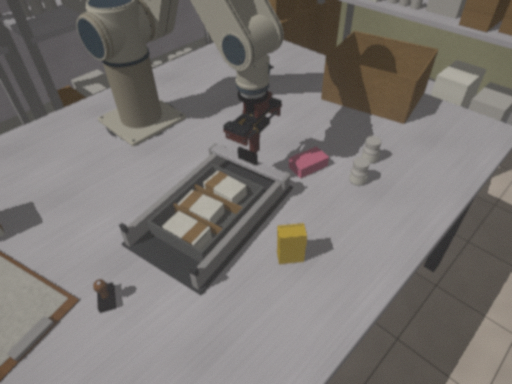

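View pics/w6.png

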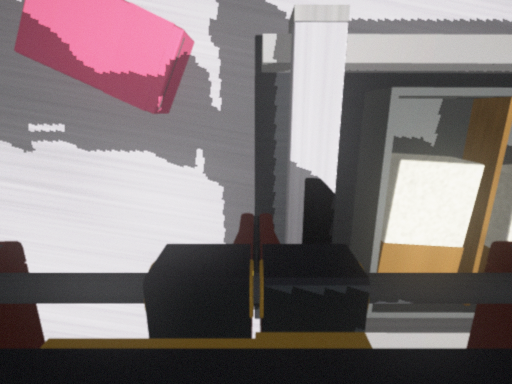

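The carton sizes at z = 50 (60 x 99) confirm all three are flat, and the fingers stand on the +y side of the fin. Pushing now.

Run:
```python
from h import *
np.set_printoptions(precision=2,suppress=True)
T=env.tips_ahead; z=82+T
h=env.move_l(W(2,185,z),rate=30,f_stop=10)
s=env.read_state();print(h,S(s["tool_pos"]),s["force"],s["time_s"])
h=env.move_l(W(2,-105,z),rate=55,f_stop=10)
s=env.read_state();print(h,S(s["tool_pos"]),s["force"],s["time_s"])
```

```text
False [  2.18 184.97] [ 0.44 -0.54 -0.75] 30.3583
False [   2.02 -105.  ] [-0.96  0.45  0.25] 35.7833
```

Run:
```python
from h import *
np.set_printoptions(precision=2,suppress=True)
T=env.tips_ahead; z=82+T
h=env.move_l(W(2,-152,z),rate=20,f_stop=10)
s=env.read_state();print(h,S(s["tool_pos"]),s["force"],s["time_s"])
cv2.imwrite("pics/s7.png",viewer.camera("scene"));cv2.imwrite("pics/t7.png",viewer.camera("top"))
```

```text
True [   1.73 -134.23] [ 0.57  1.04 -0.06] 37.225
```

```bash
python3 -c "
import cv2
im=cv2.imread('pics/s7.png'); cv2.imwrite('pics/crop7.png',cv2.resize(im[140:300,80:300],None,fx=3.6,fy=3.6,interpolation=cv2.INTER_CUBIC))"
```

```text
(no output)
```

View pics/crop7.png

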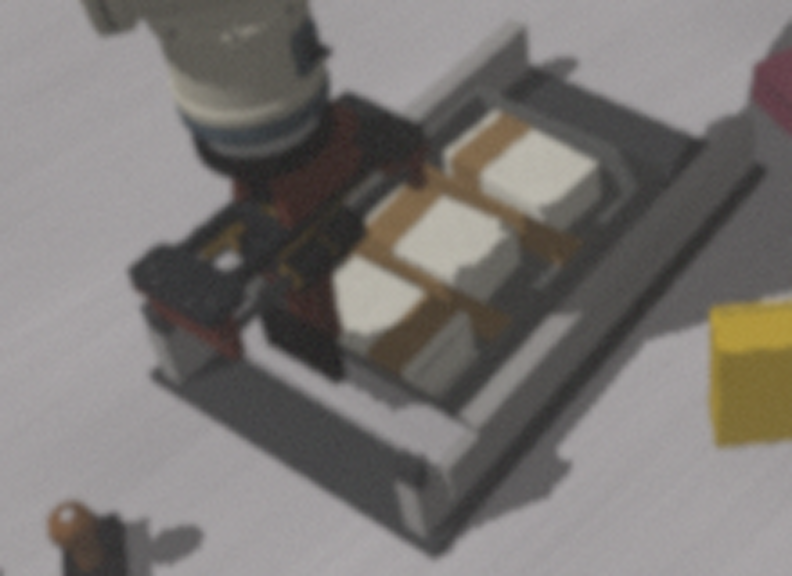

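The force stop came at fin y ≈ -153, where the stops are expected, and the bar sits against the stop at crop (410,465). One more slow press will confirm it's seated before I back off.

Run:
```python
from h import *
np.set_printoptions(precision=2,suppress=True)
T=env.tips_ahead; z=82+T
h=env.move_l(W(2,-144,z),rate=12,f_stop=12)
s=env.read_state();print(h,S(s["tool_pos"]),s["force"],s["time_s"])
y=S(s["tool_pos"])[1]
env.move_l(W(2,y+20,z),rate=60)
env.move_l(W(2,y+20,230+T),rate=200)
env.move_l(W(-20,120,260+T),rate=280)
p=W(-20,120,260+T); 
s=env.read_state();tp=toolpose(s);np.save("tp8.npy",tp)
cv2.imwrite("pics/s8.png",viewer.camera("scene"));cv2.imwrite("pics/t8.png",viewer.camera("top"));cv2.imwrite("pics/w8.png",viewer.camera("wrist"))
print(s["time_s"])
t=cv2.imread("pics/t8.png");s_=cv2.imread("pics/s8.png")
cv2.imwrite("pics/crop8.png",np.vstack([cv2.resize(t[165:290,275:375],(400,500),interpolation=cv2.INTER_CUBIC)]))
cv2.imwrite("pics/crop8s.png",cv2.resize(s_[150:280,110:300],None,fx=4.2,fy=4.2,interpolation=cv2.INTER_CUBIC))
```

```text
True [   0.96 -134.48] [ 0.35 -0.17  0.18] 37.75
40.125
```

View pics/crop8.png

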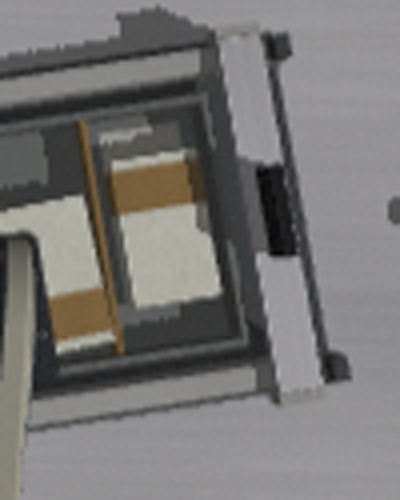

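View pics/crop8s.png

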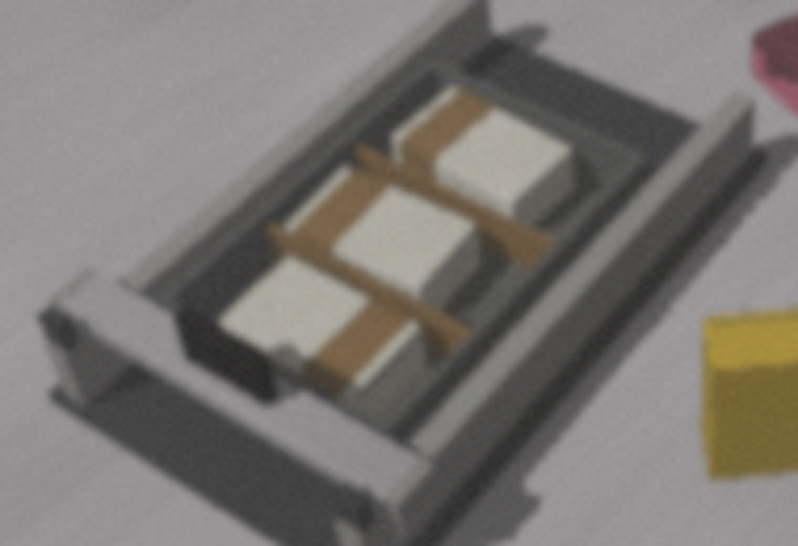

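View pics/s8.png

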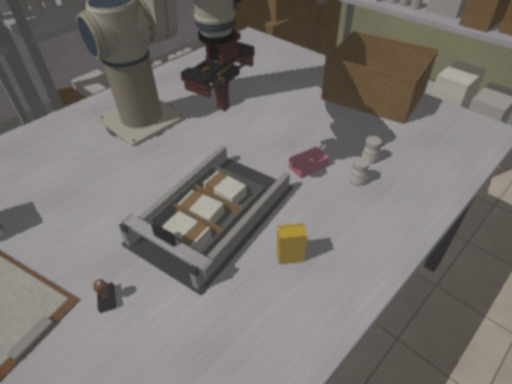

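The bar rests against both stops at top crop (277,45) and (335,368), and the tool halted twice at the same spot. The cartons are flat below the rim. The jars (372,150), (360,172) and the stamp (105,295) sit where they started, and the robot is clear of everything, so I'm handing in.

Run:
```python
from h import *
print(workorder.sign_off(), env.read_state()["time_s"])
```

```text
the job is handed in; nothing more can be done
the job is handed in; nothing more can be done
```

The tote is packed and I handed the job in at about 40 s of the 67 s allowed. I tipped cartons a and b flat and dropped carton c flat into the slip's bay. Only then did I slide the gauge bar across the tote to its stops.

**Cartons:** all three measured about 60 x 99 mm at the flat-lying height (z = 50 mm), so they lie flat and below the rim.

**Gauge bar:** no force stop came while the bar crossed the cartons. It halted only at the far end, twice, 0.25 mm apart. I measured about 329 mm of travel against the 326 mm maximum, which is within camera error, and both camera views show it against both stops.

**Bystanders:** the jars and the stamp look unmoved in the last pictures, judged by eye and not re-measured. The robot was clear of everything at hand-in.

No check failed. The only things slightly off are that carton b lies a few degrees askew next to its divider, and one reading of the tote's rim corners was about 3 mm off.

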